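# Open the hoop roller's guard gate and hold it wide

### The job

Open the mesh guard gate of the hoop roller and hold it for your mate who has to get at the rolls: squeeze the two levers of the red safety catch together until its pin pops up, then those of the blue catch, and swing the gate out by its black upright handle, past the half-open ball catch, until it stands wide, beyond square to its frame. The gate springs back when let go, so finish with the fingers still gripping the handle and holding the gate there. Leave the other things on the bench where they are.

Things in the scene. Friction and masses are not known exactly. Their poses are not given: they have to be found in the camera images.
- guard: The roller's fixed guard. Origin: foot of the gate's upright hinge axis on the bench. Its x points from the robot's side through the closed gate to the rolls, y along the closed gate from hinge to handle end, z up. Its yellow header beam over the gate is 30 mm deep (x), top 235 mm above the bench, and carries both catches; apart from them only the gate's handle stands higher.
- red_catch (a point): Fixed point midway between the two red levers of the first (safety) catch on the header, 273 mm above the bench; axes as guard; 55 mm along y from the hinge axis. The levers stand at -x and +x of it: upright plates 5 mm thick, 26 mm wide (y), 246 to 290 mm above the bench, outer faces 52 mm apart; between them a dark housing 25 (x) by 32 mm (y), top at 269 mm.
- blue_catch (a point): The same point of the second catch, with blue levers, same build and size, 80 mm along y from the red one. The red pin's strip lies across the blue pin's head, so squeezing this catch frees nothing before the red pin is up.
- red_front (a joint): Inward travel of the red lever on the robot's side, m: 0 rest, 0.008 fully squeezed (outer faces then 36 mm apart); spring 3 to 5.5 N. Both levers of a catch must be in by about 5 mm at the same time to free its pin; then the pin springs up and stays up after the levers are let go. The blue levers work the same way.
- red_rear (a joint): Inward travel of the red lever on the rolls' side, as red_front.
- red_pin (a joint): Height of the red pin, m: 0 down (locks the gate), 0.014 popped up. Its head and the 9 mm wide red strip it carries along y over the blue pin lie between the levers, 271 to 281 mm above the bench when down, up to 296 mm when up.
- blue_pin (a joint): Height of the blue pin in m: 0 down (locks the gate), 0.014 popped up; head 16 mm across.
- gate (a joint): Gate angle about its upright hinge, rad: 0 closed, grows as it swings out towards the robot (counter-clockwise from above), stop at 1.95. Locked while either pin is down (play about 0.02 rad). Yellow tube frame with mesh, 20 mm thick, its outer edge 226 mm from the hinge axis, 30 to 200 mm above the bench. A spring pulls it shut: about 0.3 N at the handle when closed, 3.5 N wide open.
- detent (a joint): Depth to which the half-open ball catch on the base plate is pressed, m: 0 free, 0.005 as the gate passes. A ridge under the gate rides over the sprung ball at gate angles 0.85 to 1.05 rad, adding up to about 6 N at the handle; let go beyond it, the gate falls back to about 1.05 rad and rests there.
- gate_hinge (a point): Fixed point on the gate's upright hinge axis, 235 mm above the bench, axes as guard.
- grip (a point): Point on the axis of the gate's black rubber handle, 235 mm above the bench, 30 mm below its top; moves with the gate. The handle is an upright round tube 22 mm across, top 265 mm above the bench, held by brackets that reach up to 194 mm, 203 mm from the hinge axis. Axes: y along the gate away from the hinge, x from handle to gate (face 45 mm, closed header 40 mm behind the handle's axis).
- handle: The handle's black rubber sleeve, 22 mm across and 165 mm long, which turns freely on its upright spindle; origin at the centre of its lower end, 100 mm above the bench.
- oil_bottle_mid (a point): Bystander: yellow oil bottle, 60 mm across, 160 mm tall; point at half height.
- rivet_tin_mid (a point): Bystander: rivet tin with a blue label, 72 mm across, 75 mm tall; point at half height.
- bung_a_mid (a point): Bystander: pale wooden bung, 52 mm across, 34 mm tall; point at half height.
- bung_b_mid (a point): Bystander: brown wooden bung, 52 mm across, 34 mm tall; point at half height.
- mug_mid (a point): Bystander: white mug, 82 mm across without its handle, 85 mm tall; point at half height.
- hammer_grip (a point): Bystander: hammer with wooden handle lying flat, 260 mm long, 26 mm high; point on its handle.
- brush_grip (a point): Bystander: brush lying flat, 200 mm long; point on its handle.

How it is judged:
On the way, in this order (a step that is already met when the one before it is completed fails the run):
1. the red catch is squeezed and its pin is up (value of joint red_pin above 0.011 m), for 0.1 s.
2. then the blue catch is squeezed and its pin is up (value of joint blue_pin above 0.011 m), for 0.1 s.
3. the gate is swung out past its half-open ball catch by the handle (value of joint gate above 1.25 rad and contact force between the fingers and handle above 0.5 N), for 0.1 s.
At the end, for the whole second after the job is handed in: Both pins are up (more than 11 mm), the gate stands still (under 0.1 rad/s) beyond square to its frame (more than 1.57 rad), and the fingers grip its black handle (more than 10 N on it) and hold it there when the program ends and through the following second (value of joint gate above 1.57 rad and velocity of joint gate between -0.1 and 0.1 rad/s and contact force between the fingers and handle above 10 N and value of joint each of red_pin, blue_pin above 0.011 m); the arm keeps its last pose, push and grip.
It fails at once if another thing on the bench is shifted by more than 30 mm (distance of any of oil_bottle_mid, rivet_tin_mid, bung_a_mid, bung_b_mid, mug_mid, hammer_grip, brush_grip from where it was at the start of the episode above 0.03 m).
It also fails if it takes over 54 s, if anything falls off the work surface, if the arm or the gripper's body presses on something with over 40 N, if the wrist force passes 120 N, or if a joint passes its speed limit or range.

### The arm

A 7-joint arm with a two-finger parallel gripper is mounted at the origin on the work surface. World frame = base frame: x ahead of the robot, y to its left, z up, the work surface at z = 0. Lengths are in m, angles in rad, forces in N, time in s.
With the tool pointing down it reaches from about 0.425 to 0.925 m from the base axis. Payload 6.8 kg.
Tool frame: the origin (TCP) lies on the mounting face of the last link; the fingertips stand 173 mm ahead of it and the grasp point (between the pads) lies 155 mm ahead of it (grip_point_offset is the distance from the TCP to the grasp point, in m); x points along the fingers, z is the direction in which the jaws open and shut, and the axes are right-handed (so a half turn about x gives the same grasp; the last joint's range is limited). The gripper opens to 85 mm and grips with 20 to 120 N. Pads are 22 mm wide; open, the fingers measure 114 mm over their backs; the gripper's body (76 mm by 85 mm) begins 54 mm behind the grasp point. The pads swing forward as they close: fully open they stand 13 mm farther back than shut.
Start: joints at [-0.108, 0.477, 0.022, 1.555, -0.011, 1.109, -0.083], TCP at [0.675, 0, 0.405] pointing down, gripper open.
Joint ranges: [-2.96, 2.96], [-0.34, 2.1], [-1.41, 1.46], [0.24, 2.44], [-1.37, 4.51], [0.17, 1.92], [-2.96, 2.96]. Speed limits (rad/s): [2.39, 2.39, 3.14, 3.14, 3.14, 3.14, 3.14].

### API

Orientations are given as a rotation vector (axis times angle).
In Python, from bench import * gives the robot as it stands. The module is installed in compiled form; this text tells all that it offers.
- The arm moves only by the tool servo_tool, never from a script. Its argument "motion" is a list of rows, each a list of 5 numbers: the shift along the tool's x, y, z in m, then the turn about the tool's x in degrees, then the gripper command: -1 is fully open, 1 is shut, values between are in proportion. In form: [[dx, dy, dz, turn, fingers], ...]. A call has 1 to 8 rows; each row is the pose to reach, as a shift and turn from the pose measured when the call began, along the tool's axes at that moment; what a row does not reach only later rows make up. A row lasts 1/10 s, in which the tool goes at most 50 mm and 8.59 degrees, less where a joint would pass 70% of its speed; a pose out of reach is approached as far as the arm can. A call with a gripper value outside its range is refused whole. The fingers move at their own pace and stop on an object; "force" is the grip in N (left out, the last holds). Time passes only in rows, so rows that repeat a pose let the fingers close. It gives the time, the measured TCP pose, the force and the opening at its end, in the units of the state.
- get_obs(): the state, without advancing time (a new reading comes with each control period).
- grab_frame(name): name is "scene" or "side" or "wrist"; returns the picture (400x640x3 uint8, red, green, blue); there is no depth.
- camera_params(name): a dict with "mtx" (3x3 intrinsics, pixels), "D" ([k1, k2, p1, p2, k3] as OpenCV has them; the pictures are not rectified), "world_to_cam" (4x4, takes a point from world to camera coordinates); the wrist camera has in their place "T_tool_cam" (4x4, takes a point from camera to tool coordinates, whose origin is the TCP and whose axes are the tool frame's). Camera axes: x right, y down, z forward; pixel columns grow to the right and rows downward; lengths in m; the calibration is good to about 2 mm. A picture is of the moment at which its call begins: read the wrist's pose just before it. camera_params takes no time and is no camera call.
- hand_in(): hands the job in, once; it reports no verdict.
The state is a dict: "clock": time; "joints": joint angles; "qvel": joint speeds; "tau": joint torques, N m; "tcp_pos": TCP position; "orientation": TCP orientation; "contact_force": force on the tool from outside, world axes, zero at the start; "moment": the same for the moment, N m; "grip_width": finger opening in m.
Only numpy, scipy, OpenCV 4.12 (cv2) and the standard library are available. Lean on these libraries where they do the work, as an engineer would, in place of code of your own. Each camera call takes 0.05 s, during which the arm holds its last target. There are 200 camera calls.

## Working session

There is one attempt and no reset: what is moved stays moved. The work goes in short steps, Python scripts to look and compute and a tool call to move; the robot and the scene stay as the last step left them, time stands still between calls to the robot, and variables do not carry over. Pictures are saved under pics/ and viewed, about 8 in all and at most 12, crops included, and the job is handed in when it is done.

Besides the shell and the picture viewer there is one more tool, called after "Request:" in YAML: its name, and indented under it one key for each argument. servo_tool: Moves the arm, as the interface text tells. Its arguments: {"type":"object","properties":{"motion":{"type":"array","items":{"type":"array","items":{"type":"number"}}},"force":{"type":"number"}},"required":["motion"]}

```bash
mkdir -p pics; python3 - <<'E'
from bench import *
import cv2,numpy as np
o=get_obs();print(o)
for n in("scene","side","wrist"):
    f=grab_frame(n);cv2.imwrite(f"pics/{n}0.png",f[:,:,::-1])
    p=camera_params(n);print(n,{k:np.round(v,4).tolist() for k,v in p.items()})
E
```

```text
{'clock': 0.0, 'joints': array([-0.10810369,  0.47781172,  0.0223578 ,  1.55645717, -0.01147379,
        1.10928408, -0.08308586]), 'qvel': array([ 7.69857390e-05, -7.28595862e-04,  1.19593608e-03,  3.49795037e-03,
       -1.55112323e-03,  1.68623464e-03, -1.32105027e-04]), 'tau': array([-5.45967814e-04, -5.96443820e+01,  1.60769675e+00, -2.81194621e+01,
        1.24063640e-02,  9.39900521e-03,  2.20753498e-05]), 'tcp_pos': array([ 6.74726015e-01, -2.16205634e-06,  4.03715572e-01]), 'orientation': array([-1.59709289e-04,  1.57262051e+00, -1.04709052e-04]), 'contact_force': array([-0.22806144,  0.14440158, -0.86169144]), 'moment': array([-0.00698265,  0.06431207, -0.02253335]), 'grip_width': 0.08560406951993735}
scene {'mtx': [[519.7854, 0.0, 321.3525], [0.0, 519.7854, 199.0004], [0.0, 0.0, 1.0]], 'D': [0.0543, 0.0, 0.0, 0.0, 0.0], 'world_to_cam': [[-0.8318, -0.5549, 0.0153, 0.4291], [-0.4507, 0.6589, -0.6023, 0.3876], [0.3242, -0.5078, -0.7981, 1.5576], [0.0, 0.0, 0.0, 1.0]]}
side {'mtx': [[448.9622, 0.0, 314.3081], [0.0, 448.9622, 207.3132], [0.0, 0.0, 1.0]], 'D': [0.0434, 0.0, 0.0, 0.0, 0.0], 'world_to_cam': [[0.9303, -0.3667, 0.0036, -0.5278], [-0.2373, -0.6093, -0.7566, 0.2395], [0.2797, 0.703, -0.6539, 1.1793], [0.0, 0.0, 0.0, 1.0]]}
wrist {'mtx': [[328.8365, 0.0, 325.3609], [0.0, 328.8365, 201.6966], [0.0, 0.0, 1.0]], 'D': [-0.0095, 0.0, 0.0, 0.0, 0.0], 'T_tool_cam': [[0.0009, -0.2602, 0.9656, 0.0317], [-0.0006, -0.9656, -0.2602, 0.0665], [1.0, -0.0004, -0.0011, -0.0009], [0.0, 0.0, 0.0, 1.0]]}
```

View pics/scene0.png

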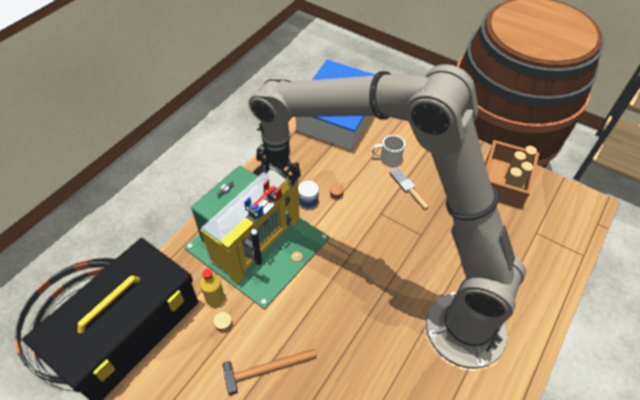

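View pics/side0.png

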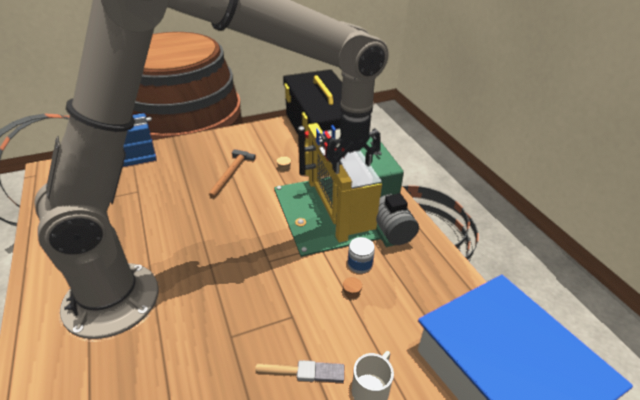

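```bash
python3 - <<'E'
import cv2,numpy as np
s=cv2.imread("pics/scene0.png")[140:300,170:340];w=cv2.imread("pics/wrist0.png");d=cv2.imread("pics/side0.png")[90:270,270:420]
a=cv2.resize(s,None,fx=2.35,fy=2.35,interpolation=cv2.INTER_CUBIC)
b=cv2.resize(d,None,fx=2.08,fy=2.08,interpolation=cv2.INTER_CUBIC)
h=max(a.shape[0],b.shape[0]);c=np.zeros((h+220,800,3),np.uint8)
c[:a.shape[0],:a.shape[1]]=a;c[:b.shape[0],a.shape[1]:a.shape[1]+b.shape[1]]=b
c=c[:600]
cv2.imwrite("pics/c1.png",c[:h])
E
```

```text
(no output)
```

View pics/wrist0.png

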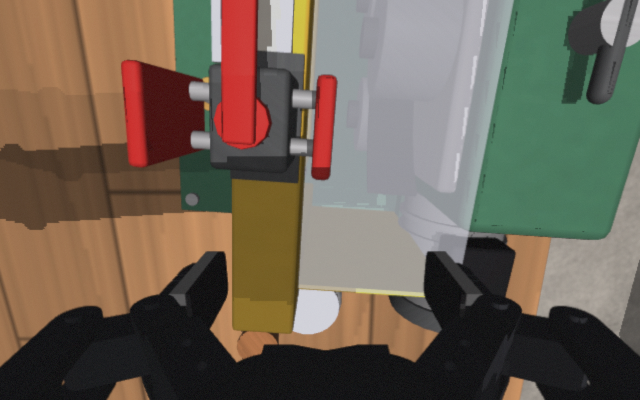

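View pics/c1.png

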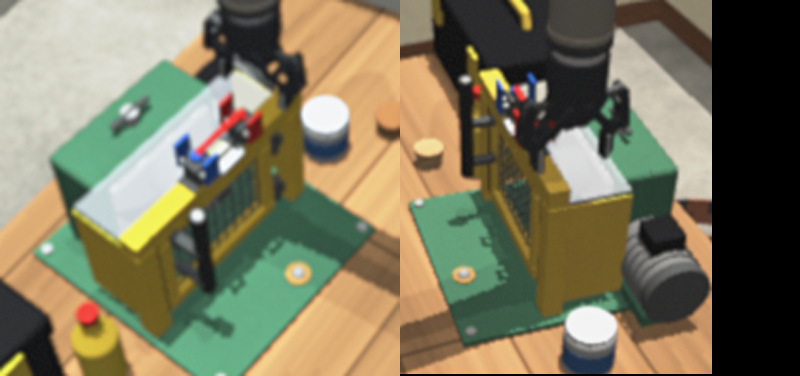

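```bash
cat > h.py <<'E'
from bench import *
import cv2,numpy as np
from scipy.spatial.transform import Rotation as R
def cam(n,o=None):
    p=camera_params(n)
    if n=="wrist":
        o=o or get_obs();T=np.eye(4);T[:3,:3]=R.from_rotvec(o["orientation"]).as_matrix();T[:3,3]=o["tcp_pos"]
        C=T@p["T_tool_cam"]
    else: C=np.linalg.inv(p["world_to_cam"])
    return np.array(p["mtx"]),np.array(p["D"]),C
def cast(c,px,z):
    K,D,C=c
    q=cv2.undistortPoints(np.array(px,float).reshape(-1,1,2),K,D)[:,0]
    d=np.c_[q,np.ones(len(q))]@C[:3,:3].T
    return C[:3,3]+d*((z-C[2,3])/d[:,2])[:,None]
def proj(c,P):
    K,D,C=c;W=np.linalg.inv(C)
    return cv2.projectPoints(np.array(P,float).reshape(-1,3),cv2.Rodrigues(W[:3,:3])[0],W[:3,3],K,D)[0][:,0]
E
python3 - <<'E'
from h import *
np.set_printoptions(precision=4,suppress=True)
c=cam("wrist")
print(cast(c,[[124,62],[130,165],[147,62],[147,160],[335,77],[329,178],[318,77],[313,178]],.29))
print(cast(c,[[242,122]],.281)); print("hdr",cast(c,[[233,190],[233,330],[301,190],[293,330]],.235))
s=cam("scene");im=cv2.imread("pics/scene0.png");hsv=cv2.cvtColor(im,cv2.COLOR_BGR2HSV)
for n,m in(("red",cv2.inRange(hsv,(0,150,80),(6,255,255))|cv2.inRange(hsv,(174,150,80),(180,255,255))),("blue",cv2.inRange(hsv,(108,130,60),(125,255,255)))):
    k,l,st,ce=cv2.connectedComponentsWithStats(m)
    for i in range(1,k):
        if st[i,4]>8 and 150<ce[i][1]<300 and 180<ce[i][0]<330:print(n,st[i],ce[i],cast(s,ce[i],.28))
print(cast(s,[[170+198/2.35,140+214/2.35]],.265))
E
```

```text
[[0.6266 0.0782 0.29  ]
 [0.6243 0.054  0.29  ]
 [0.632  0.0782 0.29  ]
 [0.6288 0.0552 0.29  ]
 [0.6759 0.0747 0.29  ]
 [0.6746 0.0506 0.29  ]
 [0.6719 0.0747 0.29  ]
 [0.6705 0.0506 0.29  ]]
[[0.6511 0.0642 0.281 ]]
hdr [[ 0.6339  0.0347  0.235 ]
 [ 0.6287 -0.0349  0.235 ]
 [ 0.6631  0.0347  0.235 ]
 [ 0.6578 -0.0348  0.235 ]]
red [254 181  21  24  89] [265.764  191.2809] [[0.6583 0.0841 0.28  ]]
red [276 188   5  12  42] [278.0952 193.3095] [[0.6245 0.0699 0.28  ]]
red [202 269  10   9  71] [206.8451 272.8732] [[0.6211 0.3809 0.28  ]]
blue [245 198  17  20  89] [253.8989 207.1573] [[0.6513 0.1482 0.28  ]]
[[0.6077 0.2042 0.265 ]]
```

Request:
servo_tool:
  motion:
    - [-0.04,0,0,0,-1]
    - [-0.08,0,0,0,-1]
    - [-0.08,0.03,-0.012,4,-1]
    - [-0.08,0.064,-0.0237,4.2,-1]
    - [-0.08,0.064,-0.0237,4.2,-1]
    - [-0.08,0.064,-0.0237,4.2,-1]
    - [-0.08,0.064,-0.0237,4.2,-1]
  force: 30

```text
clock: 0.85
tcp_pos: [0.6514, 0.0629, 0.4836]
orientation: [0.058, 1.572, -0.059]
contact_force: [0.4, -0.8, 0.5]
grip_width: 0.0854
```

```bash
python3 - <<'E'
from h import *
np.set_printoptions(precision=4,suppress=True)
o=get_obs();f=grab_frame("wrist")[:,:,::-1].copy();cv2.imwrite("pics/w2.png",f)
print(o["tcp_pos"],o["orientation"],o["grip_width"]);c=cam("wrist",o)
print(R.from_rotvec(o["orientation"]).as_matrix())
hsv=cv2.cvtColor(f,cv2.COLOR_BGR2HSV)
for n,m in(("red",cv2.inRange(hsv,(0,150,80),(6,255,255))|cv2.inRange(hsv,(174,150,80),(180,255,255))),("blue",cv2.inRange(hsv,(105,130,60),(125,255,255)))):
    k,l,st,ce=cv2.connectedComponentsWithStats(m)
    for i in range(1,k):
        if st[i,4]>60:print(n,st[i],ce[i],cast(c,ce[i],.281))
E
```

```text
[0.6514 0.0629 0.4836] [ 0.0576  1.5718 -0.0594] 0.08542016068684118
[[-0.0018  0.0744  0.9972]
 [-0.0011  0.9972 -0.0744]
 [-1.     -0.0012 -0.0018]]
red [ 311   83   28  162 2757] [324.296  165.9246] [[0.6523 0.1025 0.281 ]]
red [276 217  10  45 362] [280.453  238.9558] [[0.6249 0.0636 0.281 ]]
red [364 217   9  44 336] [368.2917 238.4256] [[0.6735 0.0603 0.281 ]]
blue [268  51  21  58 937] [277.461   80.7343] [[0.6325 0.1462 0.281 ]]
blue [367  51  13  58 619] [373.2488  79.5977] [[0.6794 0.1432 0.281 ]]
blue [309  66  31  29 485] [324.3175  77.633 ] [[0.6556 0.1459 0.281 ]]
```

View pics/w2.png

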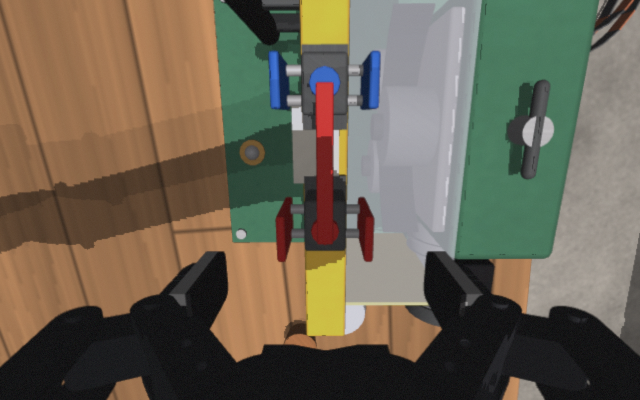

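Request:
servo_tool:
  motion:
    - [0.03,0,-0.001,0,-1]
    - [0.055,0,-0.001,0,-1]
    - [0.055,0,-0.001,0,-1]
    - [0.055,0,-0.001,0,1]
    - [0.055,0,-0.001,0,1]
    - [0.055,0,-0.001,0,1]
    - [0.055,0,-0.001,0,1]
    - [0.055,0,-0.001,0,1]
  force: 30

```text
clock: 1.7
tcp_pos: [0.6505, 0.0625, 0.4317]
orientation: [0.059, 1.569, -0.059]
contact_force: [-3.5, -0.4, 9.3]
grip_width: 0.0319
```

Request:
servo_tool:
  motion:
    - [0,0,0,0,1]
    - [0,0,0,0,1]
    - [0,0,0,0,1]
    - [0,0,0,0,1]
    - [0,0,0,0,1]
    - [0,0,0,0,1]

```text
clock: 2.3
tcp_pos: [0.6505, 0.0625, 0.4318]
orientation: [0.059, 1.569, -0.059]
contact_force: [-2.1, -0.6, -0.7]
grip_width: 0.0323
```

Request:
servo_tool:
  motion:
    - [0,0,0,0,-1]
    - [0,0,0,0,-1]
    - [0,0,0,0,-1]
    - [0,0,0,0,-1]
    - [0,0,0,0,-1]
    - [-0.03,0,0,0,-1]
    - [-0.052,0,0,0,-1]
    - [-0.052,0,0,0,-1]

```text
clock: 3.1
tcp_pos: [0.6512, 0.0625, 0.488]
orientation: [0.06, 1.562, -0.058]
contact_force: [0.4, -0.1, 0.4]
grip_width: 0.0854
```

```bash
python3 - <<'E'
from h import *
np.set_printoptions(precision=4,suppress=True)
o=get_obs();f=grab_frame("wrist")[:,:,::-1].copy();cv2.imwrite("pics/w3.png",f)
print(o["tcp_pos"],o["orientation"],o["grip_width"]);c=cam("wrist",o)
hsv=cv2.cvtColor(f,cv2.COLOR_BGR2HSV)
for n,m in(("red",cv2.inRange(hsv,(0,150,80),(6,255,255))|cv2.inRange(hsv,(174,150,80),(180,255,255))),("blue",cv2.inRange(hsv,(105,130,60),(125,255,255)))):
    k,l,st,ce=cv2.connectedComponentsWithStats(m)
    for i in range(1,k):
        if st[i,4]>60:print(n,st[i],ce[i],cast(c,ce[i],.281))
E
```

```text
[0.6512 0.0625 0.488 ] [ 0.0599  1.5622 -0.0583] 0.08542177982792024
red [ 307   81   29  170 3067] [320.7685 168.0636] [[0.652  0.1008 0.281 ]]
red [274 215  10  44 345] [278.3188 236.3304] [[0.6249 0.0637 0.281 ]]
red [360 214   9  44 320] [364.1094 235.3187] [[0.6735 0.0605 0.281 ]]
blue [266  52  21  58 889] [275.0349  81.91  ] [[0.6326 0.1461 0.281 ]]
blue [362  53  13  56 592] [368.1115  80.6554] [[0.6793 0.1432 0.281 ]]
blue [306  68  30  27 377] [320.6737  77.9708] [[0.6556 0.1462 0.281 ]]
```

Request:
servo_tool:
  motion:
    - [0,0.04,-0.0008,0,-1]
    - [0,0.081,-0.0008,0,-1]
    - [0,0.081,-0.0008,0,-1]
    - [0.03,0.081,-0.0008,0,-1]
    - [0.056,0.081,-0.0008,0,-1]
    - [0.057,0.081,-0.0008,0,-1]
    - [0.057,0.081,-0.0008,0,1]
    - [0.057,0.081,-0.0008,0,1]

```text
clock: 3.95
tcp_pos: [0.6568, 0.1433, 0.4303]
orientation: [0.06, 1.563, -0.058]
contact_force: [-0.1, 0.2, 0.2]
grip_width: 0.0588
```

Request:
servo_tool:
  motion:
    - [0,0,0,0,1]
    - [0,0,0,0,1]
    - [0,0,0,0,1]
    - [0,0,0,0,1]
    - [0,0,0,0,1]
    - [0,0,0,0,1]
    - [0,0,0,0,1]

```text
clock: 4.65
tcp_pos: [0.6558, 0.1435, 0.4335]
orientation: [0.06, 1.564, -0.057]
contact_force: [-9.2, -1.0, 14.1]
grip_width: 0.0325
```

Request:
servo_tool:
  motion:
    - [0,0,0,0,-1]
    - [0,0,0,0,-1]
    - [0,0,0,0,-1]
    - [0,0,0,0,-1]
    - [0,0,0,0,-1]
    - [-0.03,0,0,0,-1]
    - [-0.052,0,0,0,-1]
    - [-0.052,0,0,0,-1]

```text
clock: 5.45
tcp_pos: [0.6562, 0.1435, 0.4895]
orientation: [0.062, 1.558, -0.056]
contact_force: [0.3, -0.1, 0.8]
grip_width: 0.0853
```

```bash
python3 - <<'E'
from h import *
np.set_printoptions(precision=4,suppress=True)
o=get_obs();f=grab_frame("wrist")[:,:,::-1].copy();cv2.imwrite("pics/w4.png",f)
print(o["tcp_pos"],o["orientation"],o["grip_width"]);c=cam("wrist",o)
E
```

```text
[0.6562 0.1435 0.4895] [ 0.0621  1.5576 -0.0559] 0.08529219927204432
```

View pics/w4.png

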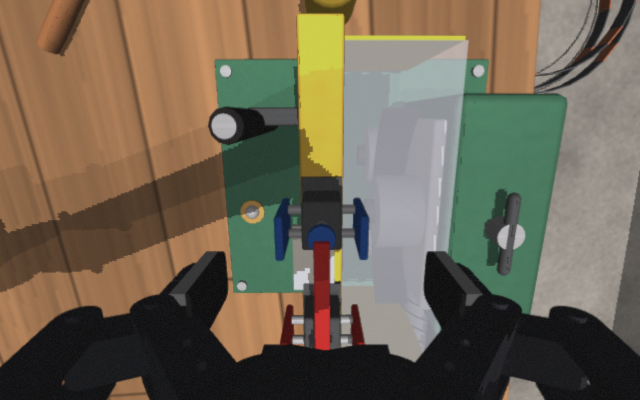

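```bash
python3 - <<'E'
from h import *
np.set_printoptions(precision=4,suppress=True)
c=cam("wrist");f=cv2.imread("pics/w4.png")
print("pin down/up",proj(c,[[.6563,.144,.281],[.6563,.144,.295]]))
hsv=cv2.cvtColor(f,cv2.COLOR_BGR2HSV)[215:260,300:345];m=cv2.inRange(hsv,(105,130,40),(125,255,255));ys,xs=np.nonzero(m);print(xs.min()+300,xs.max()+300,ys.min()+215,ys.max()+215)
print("handle",cast(c,[[224,126]],.265))
s=camera_params("scene");g=grab_frame("scene")[140:300,170:340,::-1]
cv2.imwrite("pics/s5.png",cv2.resize(g,None,fx=3.5,fy=3.5,interpolation=cv2.INTER_CUBIC))
E
```

```text
pin down/up [[324.6599 234.935 ]
 [324.8316 244.4011]]
307 335 224 248
handle [[0.6042 0.2077 0.265 ]]
```

```bash
python3 - <<'E'
from h import *
c4=cam("wrist");
o=dict(tcp_pos=[.6514,.0629,.4836],orientation=[.0576,1.5718,-.0594]);c2=cam("wrist",o)
for n,p in(("blue top edge",[324,66]),("strip end",[325,83])):
    P=cast(c2,[p],.281)[0];Q=P.copy();Q[2]=.295;print(n,proj(c4,[P,Q]))
f=cv2.imread("pics/w4.png")
for r in range(216,256,2):print(r,f[r,322],end=";")
E
```

```text
blue top edge [[324.46125974 223.5981209 ]
 [324.55030805 232.37481826]]
strip end [[325.33951843 236.78140453]
 [325.49692387 246.49505458]]
216 [45 45 43];218 [46 45 45];220 [51 49 49];222 [56 56 56];224 [58 36 25];226 [74 38 21];228 [99 52 29];230 [99 54 31];232 [99 53 31];234 [99 52 29];236 [97 52 28];238 [97 52 29];240 [95 50 33];242 [29 26 76];244 [ 27  30 105];246 [ 27  27 108];248 [ 23  25 107];250 [ 26  29 108];252 [ 26  30 108];254 [ 27  28 108];
```

View pics/s5.png

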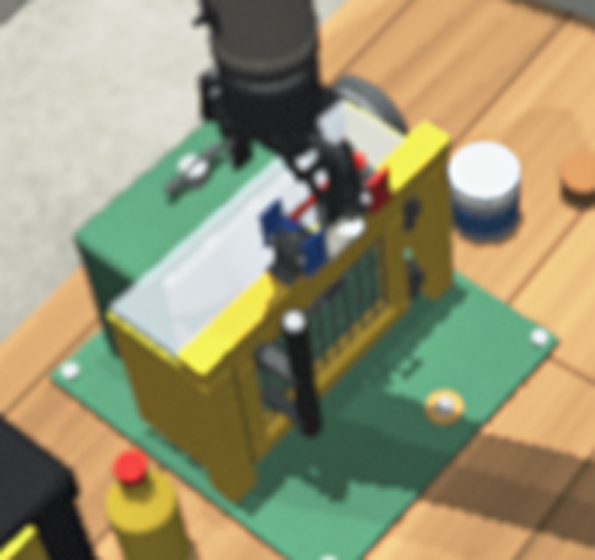

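Request:
servo_tool:
  motion:
    - [0,0.02,-0.02,-8.5,-1]
    - [0,0.04,-0.04,-17,-1]
    - [0,0.0635,-0.056,-25.5,-1]
    - [0,0.0635,-0.056,-34,-1]
    - [0,0.0635,-0.056,-42.5,-1]
    - [0,0.0635,-0.056,-51,-1]
    - [0,0.0635,-0.056,-59.5,-1]
    - [0,0.0635,-0.056,-60,-1]
  force: 60

```text
clock: 6.35
tcp_pos: [0.6043, 0.2107, 0.484]
orientation: [-0.76, 1.429, 0.758]
contact_force: [-0.7, 0.4, 0.1]
grip_width: 0.0853
```

Request:
servo_tool:
  motion:
    - [0,0,0,-8.5,-1]
    - [0,0,0,-17,-1]
    - [0,0,0,-25.5,-1]
    - [0,0,0,-30,-1]
    - [0,0,0,-30,-1]
    - [0,0,0,-30,-1]

```text
clock: 6.95
tcp_pos: [0.6043, 0.2106, 0.4834]
orientation: [-1.153, 1.242, 1.149]
contact_force: [-0.2, 0.4, 0.4]
grip_width: 0.0854
```

```bash
python3 - <<'E'
from h import *
np.set_printoptions(precision=4,suppress=True)
o=get_obs();f=grab_frame("wrist")[:,:,::-1].copy();cv2.imwrite("pics/w6.png",f)
print(o["tcp_pos"],o["joints"]);c=cam("wrist",o);M=R.from_rotvec(o["orientation"]).as_matrix();print(M,o["tcp_pos"]+M[:,0]*.155)
print("handle exp px",proj(c,[[.605,.211,.265]]))
print("blue pin dn/up",proj(c,[[.6563,.144,.281],[.6563,.144,.295]]))
E
```

```text
[0.6043 0.2106 0.4834] [-0.202   0.3795 -0.3137  1.5329  0.1221  1.2446  0.9593]
[[ 0.0038 -0.997   0.0778]
 [ 0.0008  0.0778  0.997 ]
 [-1.     -0.0037  0.0011]] [0.6049 0.2107 0.3284]
handle exp px [[324.6281 228.1271]]
blue pin dn/up [[220.0711 325.8522]
 [212.4009 341.5083]]
```

View pics/w6.png

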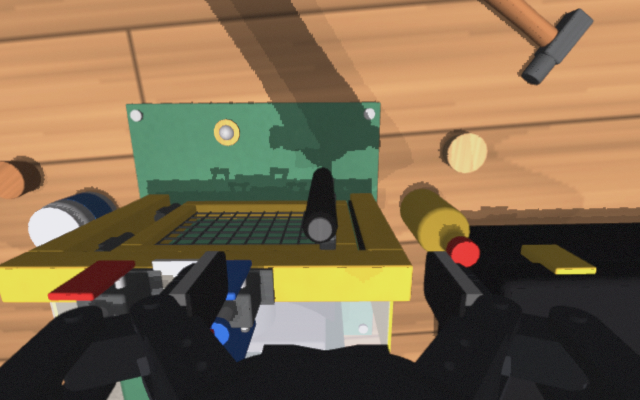

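Request:
servo_tool:
  motion:
    - [0,-0.001,-0.002,0,-0.2]
    - [0,-0.001,-0.002,0,-0.2]
    - [0,-0.001,-0.002,0,-0.2]
    - [0.03,-0.001,-0.002,0,-0.2]
    - [0.06,-0.001,-0.002,0,-0.2]
    - [0.085,-0.001,-0.002,0,-0.2]
    - [0.086,-0.001,-0.002,0,-0.2]
    - [0.086,-0.001,-0.002,0,1]
  force: 60

```text
clock: 7.8
tcp_pos: [0.6056, 0.2088, 0.3978]
orientation: [-1.153, 1.241, 1.15]
contact_force: [0.4, 0.3, 0.5]
grip_width: 0.0385
```

Request:
servo_tool:
  motion:
    - [0,0,0,0,1]
    - [0,0,0,0,1]
    - [0,0,0,0,1]
    - [0,0,0,0,1]
    - [0,0,0,0,1]

```text
clock: 8.3
tcp_pos: [0.6063, 0.2076, 0.3997]
orientation: [-1.154, 1.24, 1.146]
contact_force: [-0.5, -4.8, 5.7]
grip_width: 0.0206
```

```bash
cat > arc.py <<'E'
from h import *
import sys
# print tool-axis shifts to gate angles given on argv, from current pose
def Rz(a):return np.array([[np.cos(a),-np.sin(a)],[np.sin(a),np.cos(a)]])
yaw=np.radians(-4.3);H=np.array([.6462,.005]);r0=np.array([-.055,.203])
o=get_obs();M=R.from_rotvec(o["orientation"]).as_matrix();g=o["tcp_pos"]+M[:,0]*.155
d=g[:2]-H;th=np.arctan2(d[1],d[0])-yaw-np.arctan2(r0[1],r0[0]);th=(th+3)%6.2832-3
print("now",np.round(g,4),"angle",round(th,3),"rad",round(np.hypot(*d),4),o["contact_force"].round(1),o["grip_width"])
for a in map(float,sys.argv[1:]):
    p=H+Rz(yaw+a)@r0;w=np.array([p[0]-g[0],p[1]-g[1],.242-g[2]]);print(a,np.round(M.T@w,4),np.round(p,3))
E
python3 arc.py .05 .1 .15 .2 .25 .3 .35 .4
```

```text
now [0.6073 0.2076 0.2447] angle -0.0 rad 0.2063 [-0.5 -4.8  5.7] 0.020573937748307083
0.05 [0.0027 0.0112 0.0008] [0.596 0.209]
0.1 [ 0.0026  0.0211 -0.0027] [0.586 0.207]
0.15 [ 0.0025  0.0308 -0.0068] [0.576 0.203]
0.2 [ 0.0025  0.0403 -0.0113] [0.566 0.2  ]
0.25 [ 0.0024  0.0495 -0.0163] [0.557 0.195]
0.3 [ 0.0023  0.0585 -0.0217] [0.547 0.191]
0.35 [ 0.0023  0.0672 -0.0276] [0.538 0.185]
0.4 [ 0.0022  0.0757 -0.0339] [0.529 0.18 ]
```

Request:
servo_tool:
  motion:
    - [0,0.011,-0.002,0,1]
    - [0,0.021,-0.005,0,1]
    - [0,0.031,-0.009,0,1]
    - [0,0.04,-0.014,0,1]
    - [0,0.0495,-0.019,0,1]
    - [0,0.0585,-0.024,0,1]
    - [0,0.067,-0.03,0,1]
    - [0,0.067,-0.03,0,1]

```text
clock: 9.1
tcp_pos: [0.5371, 0.1807, 0.3998]
orientation: [-1.155, 1.241, 1.142]
contact_force: [4.4, -6.3, -2.8]
grip_width: 0.0205
```

```bash
python3 arc.py .35 .45 .55 .65 .75 .85
```

```text
now [0.5385 0.1803 0.2448] angle 0.361 rad 0.2058 [ 4.4 -6.3 -2.8] 0.02050053745754657
0.35 [0.0028 0.0008 0.0051] [0.538 0.185]
0.45 [ 0.0027  0.0172 -0.008 ] [0.521 0.174]
0.55 [ 0.0026  0.0323 -0.0226] [0.504 0.16 ]
0.65 [ 0.0025  0.0459 -0.0387] [0.49  0.145]
0.75 [ 0.0024  0.0577 -0.056 ] [0.476 0.129]
0.85 [ 0.0024  0.0678 -0.0745] [0.465 0.112]
```

```bash
sed -i 's/H=np.array(\[.6462,.005\])/H=np.array([.647,0.])/' arc.py; python3 arc.py .45 .55 .65 .75 .85; python3 - <<'E'
from h import *
f=grab_frame("scene")[110:310,150:370,::-1];cv2.imwrite("pics/s7.png",cv2.resize(f,None,fx=2.5,fy=2.5))
E
```

```text
now [0.5385 0.1803 0.2448] angle 0.352 rad 0.2104 [ 4.4 -6.3 -2.8] 0.02050053745754657
0.45 [ 0.0027  0.016  -0.0129] [0.521 0.169]
0.55 [ 0.0026  0.0311 -0.0275] [0.505 0.155]
0.65 [ 0.0025  0.0446 -0.0436] [0.49 0.14]
0.75 [ 0.0024  0.0565 -0.061 ] [0.477 0.124]
0.85 [ 0.0024  0.0666 -0.0794] [0.466 0.107]
```

View pics/s7.png

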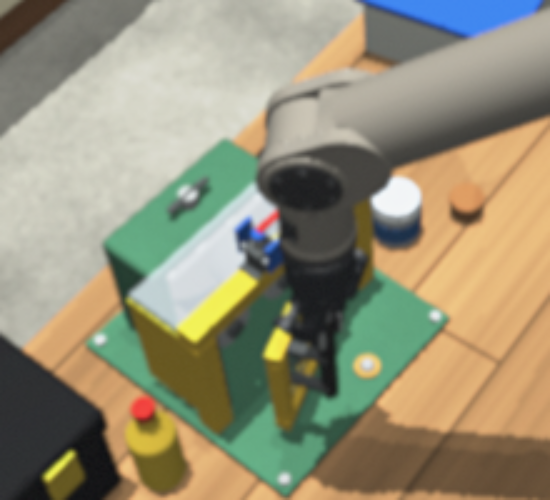

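The gate (yellow frame, about (285,385) in the crop) is swinging open, with the gripper on the handle. Next stretch.

Request:
servo_tool:
  motion:
    - [0,0.008,-0.006,0,1]
    - [0,0.016,-0.013,0,1]
    - [0,0.024,-0.02,0,1]
    - [0,0.031,-0.0275,0,1]
    - [0,0.038,-0.035,0,1]
    - [0,0.0445,-0.0435,0,1]
    - [0,0.051,-0.052,0,1]
    - [0,0.0565,-0.061,0,1]

```text
clock: 9.95
tcp_pos: [0.4768, 0.1233, 0.3998]
orientation: [-1.156, 1.238, 1.138]
contact_force: [11.1, -5.0, -7.8]
grip_width: 0.0209
```

```bash
python3 arc.py .8 .85 .9 .95 1 1.05 1.1 1.15
```

```text
now [0.479  0.123  0.2448] angle 0.75 rad 0.2082 [11.1 -5.  -7.8] 0.020939599716786744
0.8 [ 0.0027  0.0071 -0.0081] [0.471 0.115]
0.85 [ 0.0027  0.0119 -0.0174] [0.466 0.107]
0.9 [ 0.0026  0.0163 -0.027 ] [0.461 0.097]
0.95 [ 0.0026  0.0201 -0.0368] [0.456 0.088]
1.0 [ 0.0025  0.0235 -0.0468] [0.452 0.078]
1.05 [ 0.0025  0.0263 -0.0569] [0.448 0.068]
1.1 [ 0.0025  0.0286 -0.0672] [0.445 0.058]
1.15 [ 0.0025  0.0305 -0.0775] [0.442 0.048]
```

Request:
servo_tool:
  motion:
    - [0,0.0045,-0.008,0,1]
    - [0,0.009,-0.0175,0,1]
    - [0,0.013,-0.027,0,1]
    - [0,0.017,-0.037,0,1]
    - [0,0.0205,-0.047,0,1]
    - [0,0.0235,-0.057,0,1]
    - [0,0.0255,-0.067,0,1]
    - [0,0.0275,-0.0775,0,1]
  force: 80

```text
clock: 10.75
tcp_pos: [0.4443, 0.0485, 0.3999]
orientation: [-1.159, 1.231, 1.134]
contact_force: [17.8, -1.2, -17.2]
grip_width: 0.0202
```

```bash
python3 arc.py 1.15 1.2 1.25 1.3 1.35 1.4 1.45 1.5 1.55 1.6 1.65 1.7 1.75
```

```text
now [0.4476 0.0484 0.245 ] angle 1.143 rad 0.2052 [ 17.8  -1.2 -17.2] 0.020239852197761452
1.15 [ 0.0029  0.0053 -0.0006] [0.442 0.048]
1.2 [ 0.0028  0.0066 -0.0111] [0.44  0.038]
1.25 [ 0.0028  0.0074 -0.0216] [0.438 0.028]
1.3 [ 0.0028  0.0077 -0.0321] [0.437 0.017]
1.35 [ 0.0028  0.0074 -0.0426] [0.437 0.007]
1.4 [ 0.0028  0.0066 -0.0531] [ 0.437 -0.004]
1.45 [ 0.0028  0.0053 -0.0635] [ 0.437 -0.014]
1.5 [ 0.0028  0.0035 -0.0738] [ 0.438 -0.025]
1.55 [ 0.0028  0.0012 -0.0841] [ 0.44  -0.035]
1.6 [ 0.0029 -0.0017 -0.0942] [ 0.442 -0.046]
1.65 [ 0.0029 -0.0051 -0.1042] [ 0.444 -0.056]
1.7 [ 0.003  -0.0089 -0.114 ] [ 0.447 -0.066]
1.75 [ 0.0031 -0.0132 -0.1235] [ 0.451 -0.076]
```

Request:
servo_tool:
  motion:
    - [0.001,0,-0.011,0,1]
    - [0.001,0.0005,-0.0215,0,1]
    - [0.001,0.0005,-0.032,0,1]
    - [0.001,0,-0.0425,0,1]
    - [0.001,-0.001,-0.053,0,1]
    - [0.001,-0.0025,-0.0635,0,1]
    - [0.001,-0.0045,-0.074,0,1]
    - [0.001,-0.007,-0.084,0,1]
  force: 80

```text
clock: 11.55
tcp_pos: [0.4452, -0.036, 0.3997]
orientation: [-1.16, 1.228, 1.133]
contact_force: [5.0, 4.6, 2.1]
grip_width: 0.02
```

```bash
sed -i 's/\[.647,0.\]/[.653,0.]/' arc.py; python3 arc.py 1.55 1.6 1.65 1.7 1.75; python3 -c "
from h import *
print(get_obs()['joints'].round(3))"
```

```text
now [ 0.4489 -0.0359  0.2448] angle 1.556 rad 0.2072 [5.  4.6 2.1] 0.019956741140073283
1.55 [0.0027 0.0033 0.0003] [ 0.446 -0.035]
1.6 [ 0.0028  0.0005 -0.0098] [ 0.448 -0.046]
1.65 [ 0.0028 -0.0029 -0.0197] [ 0.45  -0.056]
1.7 [ 0.0029 -0.0067 -0.0295] [ 0.453 -0.066]
1.75 [ 0.003  -0.011  -0.0391] [ 0.457 -0.076]
[ 0.129  0.108 -0.202  2.078  0.028  0.934  1.403]
```

Request:
servo_tool:
  motion:
    - [0,-0.003,-0.01,0,1]
    - [0,-0.0065,-0.02,0,1]
    - [0,-0.0105,-0.0295,0,1]
    - [0,-0.0145,-0.039,0,1]
    - [0,-0.0145,-0.039,0,1]
    - [0,-0.0145,-0.039,0,1]
    - [0,-0.0145,-0.039,0,1]
    - [0,-0.0145,-0.039,0,1]
  force: 80

```text
clock: 12.35
tcp_pos: [0.4575, -0.0749, 0.3998]
orientation: [-1.161, 1.223, 1.133]
contact_force: [8.6, 8.1, -3.9]
grip_width: 0.0201
```

```bash
python3 arc.py; python3 - <<'E'
from h import *
o=get_obs();print(abs(o["qvel"]).max())
f=grab_frame("scene")[110:310,150:370,::-1];g=grab_frame("side")[90:290,220:440,::-1]
cv2.imwrite("pics/s8.png",cv2.resize(np.hstack([f,g]),None,fx=1.8,fy=1.8,interpolation=cv2.INTER_CUBIC))
E
```

```text
now [ 0.4616 -0.0745  0.2448] angle 1.752 rad 0.2054 [ 8.6  8.1 -3.9] 0.020066537692964563
0.001762664297005733
```

View pics/s8.png

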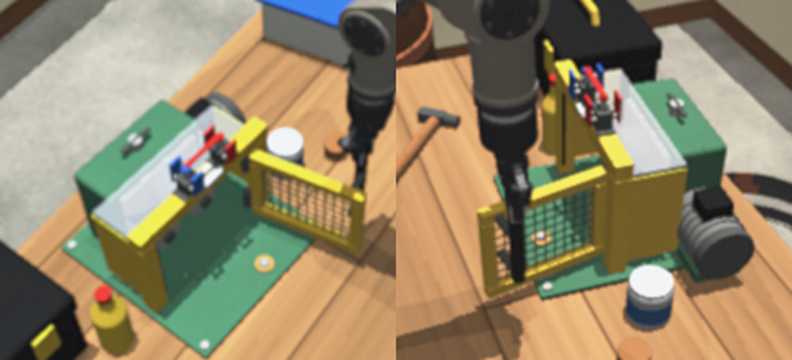

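```bash
python3 -c "
from h import *
c=cam('scene');p=cast(c,[[150+252/1.8,110+155/1.8],[150+362/1.8,110+197/1.8]],.2);d=p[1]-p[0];print(p,np.arctan2(d[1],d[0])%6.283-np.radians(85.7))
hand_in();print(get_obs()['grip_width'],get_obs()['contact_force'])"
```

```text
[[ 0.62814017  0.01073597  0.2       ]
 [ 0.42710704 -0.0209792   0.2       ]] 1.8021314972042213
the job is handed in; nothing more can be done
the job is handed in; nothing more can be done
```

I squeezed the red catch, then the blue one. I then gripped the black handle and swung the gate out past its ball catch, and handed in at about 12.5 s of the 54 s. The fingers were still gripping the handle and holding the gate open.

**Gate angle:** my last checks put it at about 1.75 rad from the gripper position and 1.80 rad from the scene picture. The limit is 1.57 rad.

**Grip and stillness:** the grip was set to 80 N, with the fingers stopped at 20 mm on the 22 mm handle. The arm was practically still, and the outside force on the tool was about 12 N.

**Pins:** the picture measurements for the blue pin were unclear. They fell between the down and up positions by about 4 pixels (roughly 2 mm). The gate swinging free later is what confirmed that both pins had released.

**Hinge position:** my first estimate was about 6–8 mm off in x. The inward pull on the tool rose to about 18 N during the swing, until I corrected the arc.

**Bench items:** I saw nothing in the pictures that had been moved, but I did not measure the bystander positions. The hand-in gave no verdict.

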